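# Clear the tool chest lid and hold it open

### The job

The dark clay roller has been left lying on the pale blue lid of the plywood tool chest: roll it, without lifting it, off the lid and along the level board beside it until it rests against the blue stop strip. Then raise the lid by its dark steel loop handle and hold it open at 60 degrees so that I can reach the tools inside. The lid falls shut when let go, so finish while still holding the handle with the lid at that angle, and leave the other things on the table where they are.

Things in the scene. Friction and masses are not known exactly. Their poses are not given: they have to be found in the camera images.
- chest: Low plywood chest fixed to the table, 220 (x) x 400 (y) x 100 mm high with lid and board. Origin: centre of its underside, on the table. At yaw 0 its front faces the robot (-x). y from -20 to 200 mm: open compartment under the pale blue lid; y from -200 to -22 mm: solid bare wood board. Lid and board tops are level at 100 mm. A blue stop strip (y -200 to -185 mm, 22 mm high) crosses the board's -y end
- strip_face (a point): Middle of the inner (+y) face of the blue stop strip, 11 mm above the board top. Axes as the chest's. The roller touches the strip when its axis is 20 mm to the +y side of this face
- roller_center (a point): Centre of the loose dark wooden roller, a plain cylinder 40 mm across, 160 mm long, 0.16 kg, lying on the shut lid with its length front to back (chest x, within 0.1 rad). Its x axis is the cylinder axis; its z axis points at a painted yellow line, on top at the start, and turns as it rolls. A light sideways push low down rolls it; it rolls freely
- handle_bar (a point): Middle of the loop handle's grip bar. The loop lies in the lid's plane, 55 mm out from its front edge; the round steel bar is 12 mm thick, 100 mm long along the chest's y, with 49 mm free between it and the lid. Shut, it is 94 mm above the table, 275 mm in front of the hinge axis and 6 mm above it. Pinch it from above, a finger either side; it turns between the fingers as the lid rises
- handle: The dark steel loop handle fixed to the lid. Origin on the hinge axis, at the middle of the lid's back edge, 88 mm above the table; it turns with the lid about its y axis. Lid and handle weigh about 0.4 kg
- lid (a joint): Opening angle of the lid: 0 shut and level, grows as the front edge rises, 1.047 is 60 degrees, stop at 1.35. No catch and almost no friction: it falls shut from every angle
- bowl: Bystander: upturned leather-hard clay bowl, 210 mm across, 98 mm high, on a wooden board 18 mm thick at the robot's right
- spray: Bystander: white and blue spray bottle, 74 mm across, 190 mm high, at the left
- sponge: Bystander: yellow sponge block 70 x 50 x 45 mm, beside the +y end of the chest
- kidney: Bystander: flat red scraper 45 x 135 x 8 mm on the table in front of the chest's board part
- wood_knife: Bystander: flat wooden modelling knife 170 x 22 x 6 mm, on the table in front of the lid
- glaze_jar: Bystander: glaze jar 70 mm across, 90 mm high, beside the -y end of the chest
- mug: Bystander: white mug 80 mm across, 90 mm high, at the left
Mind the look-alikes: they are no part of the job. There is more than one size of the part that bears roller_center; the job needs the middle-sized.

How it is judged:
By the outcome, as a careful person would: the job done as asked, in the order asked, and still so for the second after the job is handed in, while the arm keeps its last pose, push and grip.
It also fails if it takes over 58 s, if anything falls off the work surface, if the arm or the gripper's body presses on something with over 40 N, if the wrist force passes 120 N, or if a joint passes its speed limit or range.

### The arm

A 6-joint arm with a two-finger parallel gripper is mounted at the origin on the work surface. World frame = base frame: x ahead of the robot, y to its left, z up, the work surface at z = 0. Lengths are in m, angles in rad, forces in N, time in s.
With the tool pointing down it reaches from about 0.35 to 0.775 m from the base axis. Payload 5.5 kg.
Tool frame: the origin (TCP) lies at the very end of the fingers, on their centre line; the grasp point (between the pads) lies 19 mm behind it (env.grip_point_offset is the distance from the TCP to the grasp point, in m); z points along the fingers, y is the line along which they close (so a half turn about z gives the same grasp; the last joint's range is limited). The gripper opens to 85 mm and grips with 20 to 120 N. Pads are 22 mm wide; open, the fingers measure 114 mm over their backs; the gripper's body (76 mm by 85 mm) begins 54 mm behind the grasp point. The pads swing forward as they close: fully open they stand 13 mm farther back than shut.
Start: joints at [1.083, 0.313, 0.046, 1.304, 0, 1.431], TCP at [0.196, 0.541, 0.231] pointing down, gripper open.
Joint ranges: [-2.76, 2.76], [-0.86, 1.69], [-1.03, 1.26], [-2.2, 2.34], [-1.47, 1.5], [-3.14, 3.14]. Speed limits (rad/s): [2.57, 2.57, 3.14, 3.14, 3.14, 3.14].

### API

Orientations are given as a unit quaternion [w, x, y, z].
In Python, from workcell import sensors, imaging, workorder, env gives the robot as it stands.
- The arm moves only by the shell command python3 -m handwheel 'ROWS' [FORCE]. ROWS is JSON, a list of rows, each a list of 5 numbers: the shift along the tool's x, y, z in mm, then the turn about the tool's z in rad, then the opening, from 0 (shut) to 1 (fully open). A call has 1 to 8 rows; each row is the pose to reach, as a shift and turn from the pose commanded when the call began, along the tool's axes at that moment; what a row does not reach only later rows make up. A row lasts 1/10 s, in which the tool goes at most 50 mm and 8.59 degrees, less where a joint would pass 70% of its speed; a pose out of reach is approached as far as the arm can. A call with a gripper value outside its range is refused whole. The fingers move at their own pace and stop on an object; FORCE is the grip in N (left out, the last holds). Time passes only in rows, so rows that repeat a pose let the fingers close. It gives the time, the measured TCP pose, the force, the opening and the grip force at its end, in the units of the state.
- sensors.get_state(): the state, without advancing time (a new reading comes with each control period).
- imaging.read_camera(name): name is "side" or "top"; returns a dict with "color" (420x560x3 uint8, blue, green, red), "z_map" (420x560 float32, m along the optical axis (not along the pixel's ray), 0 where there is no reading), "fx", "fy", "cx", "cy" (pixels), "k1" (the pictures are not rectified: a ray, as slopes to the right and down, at radius r is drawn at 1 + k1 r^2 times it, then the intrinsics apply), "xyz" and "rotation" of the camera in the world. Camera axes: x right, y down, z forward; pixel columns grow to the right and rows downward; lengths in m; the calibration is good to about 2 mm. A picture is of the moment at which its call begins.
- workorder.hand_in(): hands the job in; it is judged then, once.
The state is a dict: "clock": time; "joint_pos": joint angles; "qvel": joint speeds; "tau": joint torques, N m; "tcp_pos": TCP position; "orientation": TCP orientation; "wrist_force": force on the tool from outside, world axes, zero at the start; "ft_torque": the same for the moment, N m; "finger_gap": finger opening in m; "grip_force": force on a finger pad.
Only numpy, scipy, OpenCV 4.12 (cv2) and the standard library are available. Lean on these libraries where they do the work, as an engineer would, in place of code of your own. Each camera call takes 0.05 s, during which the arm holds its last target. There are 200 camera calls.

## Working session

There is one attempt and no reset: what is moved stays moved. The work goes in short steps, Python scripts to look and compute and a shell command to move; the robot and the scene stay as the last step left them, time stands still between calls to the robot, and variables do not carry over. Pictures are saved under pics/ and viewed, at most 10 in all, crops included, and the job is handed in when it is done.

```bash
mkdir -p pics; ls; cat > h.py <<'E'
import numpy as np, cv2
from workcell import sensors, imaging
def cam(n):
    return imaging.read_camera(n)
def rays(c,uv):
    K=np.array([[c['fx'],0,c['cx']],[0,c['fy'],c['cy']],[0,0,1.]])
    uv=np.asarray(uv,float).reshape(-1,2)
    p=(uv-[c['cx'],c['cy']])/[c['fx'],c['fy']]
    q=p.copy()
    for _ in range(20): q=p/(1+c['k1']*(q**2).sum(1,keepdims=True))
    return q
def onplane(c,uv,z):
    q=rays(c,uv); d=np.c_[q,np.ones(len(q))]@np.array(c['rotation']).T
    o=np.array(c['xyz']); return o+d*((z-o[2])/d[:,2])[:,None]
def cloud(c):
    h,w=c['z_map'].shape; v,u=np.mgrid[:h,:w]
    q=rays(c,np.c_[u.ravel(),v.ravel()]); z=c['z_map'].ravel()[:,None]
    return (np.array(c['xyz'])+(np.c_[q*z,z])@np.array(c['rotation']).T).reshape(h,w,3)
E
python3 - <<'E'
from h import *
import pickle
for n in('top','side'):
    c=cam(n); pickle.dump(c,open(n+'0.pkl','wb')); cv2.imwrite(f'pics/{n}0.png',c['color'])
    print({k:c[k] for k in c if k not in('color','z_map')})
print(sensors.get_state())
E
```

```text
pics
{'fx': 423.19072941985456, 'fy': 423.19072941985456, 'cx': 273.39553367146897, 'cy': 209.13395827167327, 'k1': -0.04431215148360435, 'xyz': array([ 0.48360666, -0.05702139,  1.36433197]), 'rotation': array([-0.03280558,  0.71092849, -0.70234742,  0.01458026])}
{'fx': 442.71949921378, 'fy': 442.71949921378, 'cx': 273.4047689948228, 'cy': 207.46422191637126, 'k1': 0.02609482879611639, 'xyz': array([-0.19192596, -0.99963919,  1.20299416]), 'rotation': array([-0.38421157,  0.86186611, -0.30610899,  0.12595858])}
{'clock': 0.1, 'joint_pos': array([1.08343131e+00, 3.13916527e-01, 4.51023907e-02, 1.30362377e+00,
       1.01836168e-05, 1.43121179e+00]), 'qvel': array([ 0.0015417 , -0.00152183,  0.0029556 ,  0.00135061,  0.00055199,
       -0.00077481]), 'tau': array([ 3.22580447e-03, -4.81726384e+01,  2.99244440e+01,  1.27508288e-02,
       -9.73897613e-05,  1.96442994e-05]), 'tcp_pos': array([0.19574708, 0.54016581, 0.23050706]), 'orientation': array([-2.57947116e-04,  1.73015165e-01,  9.84918818e-01, -7.79220251e-04]), 'wrist_force': array([0.1749665 , 0.92971453, 0.33958318]), 'ft_torque': array([ 0.04582862,  0.0200626 , -0.01702182]), 'grip_force': 0.0, 'finger_gap': 0.08548201388993919}
```

View pics/top0.png

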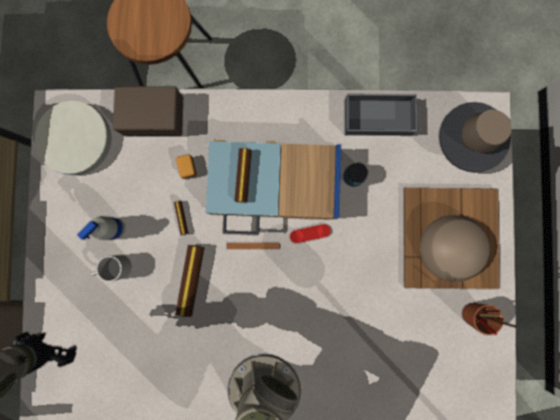

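View pics/side0.png

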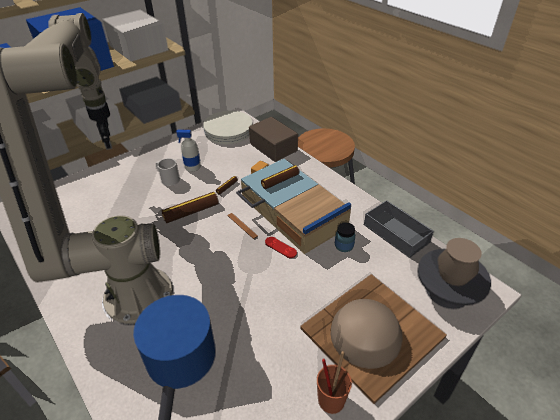

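The rollers are at top px (243,175) on the lid, (181,217) small on the table, and (190,280) large on the table. I choose the one on the lid. There seem to be two handle loops, at (240,223) and (272,223), so I'll check both in a crop.

```bash
cat >> h.py <<'E'
from scipy.spatial.transform import Rotation as Rn
def fix(c):
    r=np.array(c['rotation'])
    if r.shape==(4,): c['rotation']=Rn.from_quat(r[[1,2,3,0]]).as_matrix()
    return c
def cam(n): return fix(imaging.read_camera(n))
E
python3 - <<'E'
from h import *
import pickle
c=fix(pickle.load(open('top0.pkl','rb')));s=fix(pickle.load(open('side0.pkl','rb')))
a=cv2.resize(c['color'][130:255,160:350],None,fx=4.2,fy=4.2,interpolation=cv2.INTER_CUBIC)
cv2.imwrite('pics/crop1.png',a)
b=cv2.resize(s['color'][150:260,200:370],None,fx=4.5,fy=4.5,interpolation=cv2.INTER_CUBIC);cv2.imwrite('pics/crop2.png',b)
for n,k in(('top',c),('side',s)):
    P=cloud(k);col=k['color'].astype(int);b,g,r=col[...,0],col[...,1],col[...,2]
    hsv=cv2.cvtColor(k['color'],cv2.COLOR_BGR2HSV)
    box=(P[...,0]>.35)&(P[...,0]<.8)&(P[...,1]>-.4)&(P[...,1]<.3)
    lid=box&(abs(P[...,2]-.1)<.012)&(hsv[...,0]>85)&(hsv[...,0]<112)&(hsv[...,1]>40)&(hsv[...,2]>90)
    top=box&(abs(P[...,2]-.1)<.012)
    st=box&(P[...,2]>.1)&(hsv[...,0]>100)&(hsv[...,0]<130)&(hsv[...,1]>150)
    rol=box&(P[...,2]>.112)&~st
    for nm,m in(('lid',lid),('top',top),('strip',st),('roller',rol)):
        m=cv2.morphologyEx(m.astype(np.uint8),cv2.MORPH_OPEN,np.ones((3,3))) if nm!='strip' else m.astype(np.uint8)
        q=P[m>0]; 
        if len(q)<5: print(n,nm,len(q));continue
        R=cv2.minAreaRect(q[:,:2].astype(np.float32)*1000); print(n,nm,len(q),np.round(cv2.boxPoints(R)).tolist(),np.round(R[0]),'z',np.percentile(q[:,2],[5,50,95]).round(3))
E
```

```text
top lid 3955 [[550.0, -35.0], [768.0, -41.0], [774.0, 174.0], [556.0, 180.0]] [662.  70.] z [0.095 0.099 0.103]
top top 8808 [[477.0, -295.0], [764.0, -306.0], [781.0, 176.0], [494.0, 186.0]] [629. -60.] z [0.095 0.099 0.103]
top strip 250 [[549.0, -214.0], [759.0, -220.0], [759.0, -209.0], [549.0, -203.0]] [ 654. -212.] z [0.117 0.121 0.125]
top roller 733 [[447.0, 36.0], [484.0, -57.0], [756.0, 50.0], [719.0, 143.0]] [602.  43.] z [0.124 0.136 0.142]
side lid 1264 [[548.0, -42.0], [772.0, -49.0], [779.0, 175.0], [555.0, 182.0]] [664.  67.] z [0.096 0.1   0.105]
side top 3645 [[480.0, -289.0], [767.0, -297.0], [781.0, 177.0], [494.0, 185.0]] [630. -56.] z [0.093 0.1   0.105]
side strip 322 [[544.0, -223.0], [761.0, -230.0], [762.0, -210.0], [544.0, -203.0]] [ 653. -217.] z [0.105 0.119 0.125]
side roller 375 [[583.0, 45.0], [746.0, 33.0], [749.0, 76.0], [587.0, 88.0]] [666.  60.] z [0.116 0.133 0.142]
```

View pics/crop1.png

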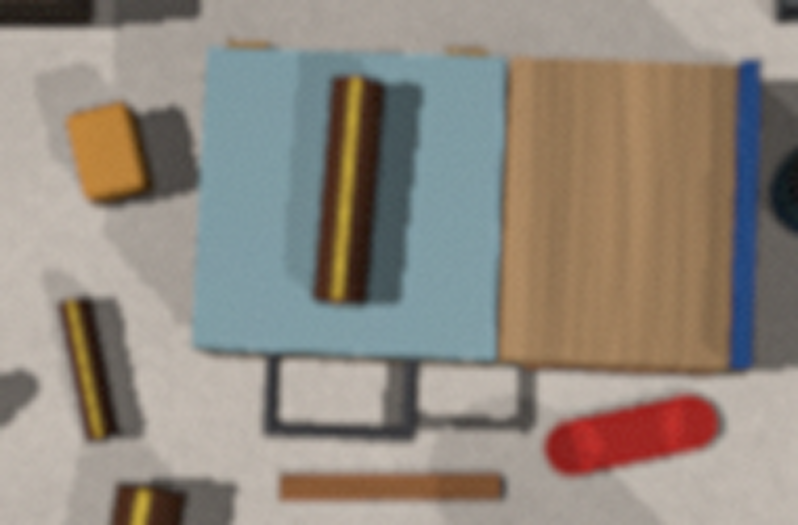

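View pics/crop2.png

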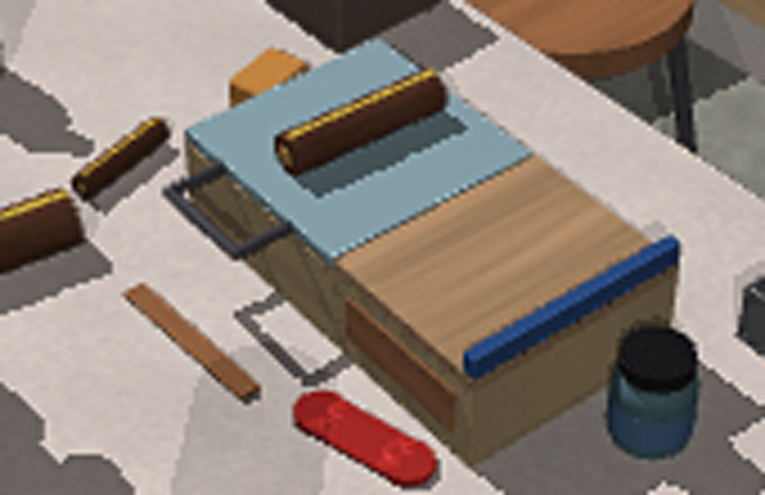

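The middle roller, with its yellow line, lies on the lid at top px (243,175). The dark loop is at crop (265–415, 355–437), with its bar at about px (241,232). The greyer loop beside it is its shadow on the table. The strip is at the right end of the board.

```bash
python3 - <<'E'
from h import *
import pickle
c=fix(pickle.load(open('top0.pkl','rb')));s=fix(pickle.load(open('side0.pkl','rb')))
def line(k,m,z,nm):
    n,l,st,_=cv2.connectedComponentsWithStats(m.astype(np.uint8),connectivity=8)
    i=1+np.argmax(st[1:,4]); v,u=np.nonzero(l==i); p=onplane(k,np.c_[u,v],z)[:,:2]
    R=cv2.minAreaRect((p*1000).astype(np.float32)); d=np.linalg.svd(p-p.mean(0))[2][0]
    print(nm,len(u),'px',u.mean().round(1),v.mean().round(1),'mean',(p.mean(0)*1000).round(1),'rectc',np.round(R[0],1),'size',np.round(R[1]),'ang',round(float(np.arctan(d[1]/d[0])),3), 'mid-extent x',p[:,0].min().round(3),p[:,0].max().round(3),'y',p[:,1].min().round(3),p[:,1].max().round(3))
for n,k,roi,roh in(('top',c,(140,210,225,260),(214,238,215,262)),('side',s,(160,195,255,305),(183,209,234,266))):
    hsv=cv2.cvtColor(k['color'],cv2.COLOR_BGR2HSV)
    def R(m,r): o=np.zeros(m.shape,bool); o[r[0]:r[1],r[2]:r[3]]=m[r[0]:r[1],r[2]:r[3]]; return o
    ye=(hsv[...,0]>18)&(hsv[...,0]<35)&(hsv[...,1]>130)&(hsv[...,2]>110)
    line(k,R(ye,roi),.14,n+' yellow')
    line(k,R((hsv[...,2]<85),roh),.1 if n=='top' else .094,n+' handle')
    if n=='top':
        line(k,R((hsv[...,2]<85),(229,238,215,262)),.1,'top bar')
        st=(hsv[...,0]>100)&(hsv[...,0]<130)&(hsv[...,1]>140)
        line(k,R(st,(135,225,325,350)),.122,'strip')
E
```

```text
top yellow 184 px 241.9 174.5 mean [666.2  68.4] rectc [665.1  68.5] size [ 10. 154.] ang -0.065 mid-extent x 0.588 0.742 y 0.06 0.076
top handle 157 px 243.4 227.1 mean [513.6  65.3] rectc [521.9  71.4] size [107.  53.] ang -1.562 mid-extent x 0.496 0.549 y 0.018 0.124
top bar 85 px 243.0 231.6 mean [499.9  66.4] rectc [501.7  70.8] size [ 12. 105.] ang -1.564 mid-extent x 0.496 0.508 y 0.018 0.123
strip 265 px 337.2 181.0 mean [ 652.3 -211.4] rectc [ 654.2 -212. ] size [ 12. 211.] ang -0.028 mid-extent x 0.549 0.76 y -0.22 -0.205
side yellow 57 px 279.2 172.8 mean [665.8  66.8] rectc [668.8  66.5] size [  9. 153.] ang -0.062 mid-extent x 0.592 0.745 y 0.058 0.075
side handle 237 px 250.1 197.2 mean [521.5  67.5] rectc [524.5  66.8] size [141.  64.] ang 1.499 mid-extent x 0.492 0.558 y -0.003 0.137
```

```bash
python3 -m handwheel '[[0,0,-20,0.14,0.7],[0,0,-20,0.28,0.7],[0,0,-20,0.42,0.7]]' 40
```

```text
clock: 0.4
tcp_pos: [0.1961, 0.5407, 0.2515]
orientation: [0.0, 0.377, 0.926, 0.0]
wrist_force: [-0.9, -0.5, -0.5]
finger_gap: 0.0599
grip_force: 0.0
```

```bash
cat > go.py <<'E'
import sys; from h import *
# usage: go.py X Y Z [yawdeg of tool y]; prints shift in tool mm and turn
s=sensors.get_state(); q=s['orientation']; R=Rn.from_quat(q[[1,2,3,0]]).as_matrix()
t=np.array([float(a) for a in sys.argv[1:4]]); print('shift',((t-s['tcp_pos'])@R*1000).round(1))
y=np.arctan2(R[1,1],R[0,1]); w=np.deg2rad(float(sys.argv[4]) if len(sys.argv)>4 else -1.6)
print('turn',round(float((y-w+np.pi/2)%np.pi-np.pi/2),3),'R tool axes in world xy',R[:2,:2].round(3).tolist(),'force',s['wrist_force'].round(2))
E
python3 go.py .666 .145 .25
```

```text
shift [-612.7   45.3    1.5]
turn 0.825 R tool axes in world xy [[-0.715, 0.699], [0.699, 0.715]] force [-0.92 -0.48 -0.5 ]
```

```bash
python3 -m handwheel '[[-40,3,0,0.1,0.7],[-80,6,0,0.2,0.7],[-120,9,0,0.3,0.7],[-160,12,0,0.4,0.7],[-200,15,0,0.5,0.7],[-240,18,0,0.6,0.7],[-280,21,0,0.7,0.7],[-320,24,0,0.825,0.7]]'; python3 go.py .666 .145 .25
```

```text
clock: 1.2
tcp_pos: [0.4438, 0.3343, 0.2509]
orientation: [-0.0, 0.716, 0.698, -0.0]
wrist_force: [0.3, 0.6, -0.4]
finger_gap: 0.06
grip_force: 0.0
shift [-183.3  227.2    0.8]
turn 0.001 R tool axes in world xy [[0.027, 1.0], [1.0, -0.027]] force [ 0.25  0.62 -0.36]
```

```bash
python3 -m handwheel '[[-30,38,0,0,0.7],[-60,76,0,0,0.7],[-90,114,0,0,0.7],[-120,152,0,0,0.7],[-150,190,0,0,0.7],[-183,227,0,0,0.7],[-183,227,0,0,0.7]]'; python3 go.py .666 .135 .112
```

```text
clock: 1.9
tcp_pos: [0.6695, 0.1424, 0.2483]
orientation: [0.0, 0.717, 0.697, -0.001]
wrist_force: [0.1, 0.5, -0.0]
finger_gap: 0.0598
grip_force: 0.0
shift [ -7.3  -3.1 136.3]
turn -0.001 R tool axes in world xy [[0.029, 1.0], [1.0, -0.029]] force [ 0.11  0.46 -0.05]
```

```bash
python3 -m handwheel '[[0,-3,40,0,0.7],[0,-3,80,0,0.7],[0,-3,110,0,0.7],[0,-3,130,0,0.7],[0,-3,138,0,0.7],[0,-3,138,0,0.7]]'; python3 go.py .666 .105 .108
python3 - <<'E'
from h import *
c=cam('side'); cv2.imwrite('pics/s1.png',cv2.resize(c['color'][120:260,190:370],None,fx=4,fy=4))
E
```

```text
clock: 2.5
tcp_pos: [0.6615, 0.148, 0.1118]
orientation: [-0.001, 0.715, 0.699, -0.001]
wrist_force: [-1.1, 0.5, 0.4]
finger_gap: 0.0599
grip_force: 0.0
shift [-42.9   5.5   3.8]
turn 0.006 R tool axes in world xy [[0.022, 1.0], [1.0, -0.022]] force [-1.06  0.55  0.39]
```

View pics/s1.png

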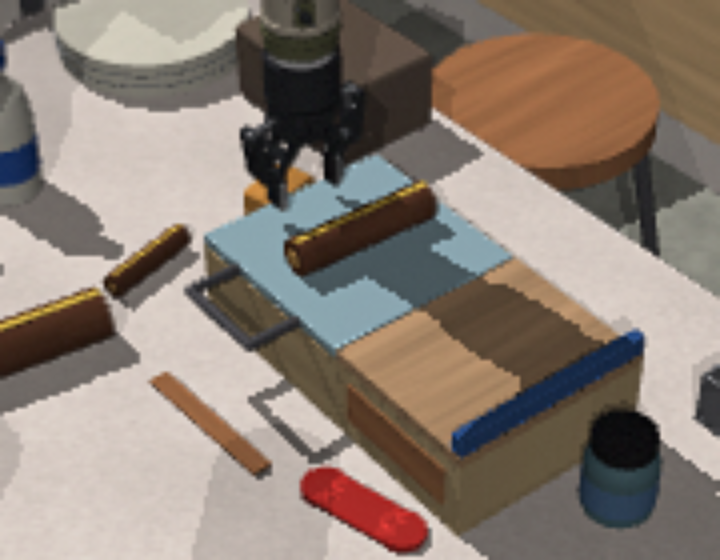

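The fingers, at about (310,185), are behind the roller on its +y side, so I can push in −y. I'll go slowly.

```bash
python3 -m handwheel '[[-10,3,4,0,0.7],[-20,5,4,0,0.7],[-28,5,4,0,0.7],[-34,5,4,0,0.7],[-40,5,4,0,0.7],[-46,5,4,0,0.7],[-52,5,4,0,0.7],[-58,5,4,0,0.7]]'
python3 - <<'E'
from h import *
c=cam('side'); k=c;hsv=cv2.cvtColor(k['color'],cv2.COLOR_BGR2HSV);P=cloud(c)
m=(P[...,2]>.112)&(P[...,2]<.15)&(P[...,0]>.5)&(P[...,0]<.8)&(P[...,1]>-.19)&(P[...,1]<.2)&(hsv[...,2]<150)
q=P[m];print(len(q),np.median(q[:,1]),sensors.get_state()['wrist_force'])
E
```

```text
clock: 3.35
tcp_pos: [0.6665, 0.0892, 0.1093]
orientation: [0.0, 0.715, 0.699, 0.0]
wrist_force: [1.0, -0.2, -0.2]
finger_gap: 0.0598
grip_force: 0.0
429 0.04597610857955814 [ 0.33930508 -1.3872221   0.15631013]
```

```bash
python3 -m handwheel '[[-6,0,0,0,0.7],[-12,0,0,0,0.7],[-18,0,0,0,0.7],[-24,0,0,0,0.7],[-30,0,0,0,0.7],[-36,0,0,0,0.7],[-42,0,0,0,0.7],[-48,0,0,0,0.7]]';python3 -m handwheel '[[-6,0,0,0,0.7],[-12,0,0,0,0.7],[-18,0,0,0,0.7],[-24,0,0,0,0.7],[-30,0,0,0,0.7],[-36,0,0,0,0.7],[-42,0,0,0,0.7],[-48,0,0,0,0.7]]'; python3 go.py .666 -.154 .108
python3 - <<'E'
from h import *
c=cam('top'); cv2.imwrite('pics/t1.png',cv2.resize(c['color'][130:255,190:380],None,fx=3,fy=3))
E
```

```text
clock: 4.2
tcp_pos: [0.6655, 0.0411, 0.1093]
orientation: [0.0, 0.715, 0.699, 0.0]
wrist_force: [-0.0, -0.5, -0.6]
finger_gap: 0.0601
grip_force: 0.1
clock: 5.0
tcp_pos: [0.6644, -0.0068, 0.1093]
orientation: [-0.0, 0.715, 0.699, 0.0]
wrist_force: [-0.8, 0.4, 0.4]
finger_gap: 0.0596
grip_force: 0.1
shift [-147.1    4.8    1.3]
turn 0.006 R tool axes in world xy [[0.022, 1.0], [1.0, -0.022]] force [-0.8   0.39  0.43]
```

View pics/t1.png

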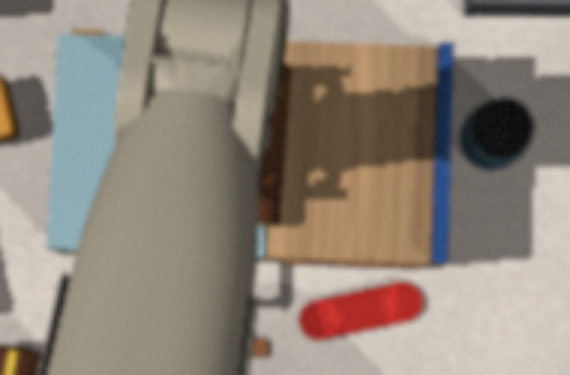

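The roller sits just ahead of the fingers, at crop about (270,150), parallel to the strip at (442,150), and it is crossing the seam. I'll keep pushing.

```bash
python3 -m handwheel '[[-6,0,0,0,0.7],[-12,0,0,0,0.7],[-18,0,0,0,0.7],[-24,0,0,0,0.7],[-30,0,0,0,0.7],[-36,0,0,0,0.7],[-42,0,0,0,0.7],[-48,0,0,0,0.7]]';python3 -m handwheel '[[-6,0,0,0,0.7],[-12,0,0,0,0.7],[-18,0,0,0,0.7],[-24,0,0,0,0.7],[-30,0,0,0,0.7],[-36,0,0,0,0.7],[-42,0,0,0,0.7],[-48,0,0,0,0.7]]'; python3 -m handwheel '[[-5,0,0,0,0.7],[-10,0,0,0,0.7],[-15,0,0,0,0.7],[-20,0,0,0,0.7],[-25,0,0,0,0.7],[-28,0,0,0,0.7],[-31,0,0,0,0.7],[-34,0,0,0,0.7]]';python3 go.py .666 -.154 .108
python3 - <<'E'
from h import *
c=cam('side'); cv2.imwrite('pics/s2.png',cv2.resize(c['color'][120:260,210:390],None,fx=4,fy=4))
E
```

```text
clock: 5.85
tcp_pos: [0.6634, -0.0549, 0.1093]
orientation: [0.0, 0.715, 0.699, 0.0]
wrist_force: [0.4, 1.0, -0.8]
finger_gap: 0.0598
grip_force: 0.1
clock: 6.65
tcp_pos: [0.6623, -0.1028, 0.1093]
orientation: [-0.0, 0.715, 0.699, 0.0]
wrist_force: [0.8, 0.4, 0.6]
finger_gap: 0.0599
grip_force: 0.1
clock: 7.45
tcp_pos: [0.6616, -0.1365, 0.1092]
orientation: [-0.0, 0.715, 0.699, 0.0]
wrist_force: [0.3, 0.0, 0.1]
finger_gap: 0.0598
grip_force: 0.0
shift [-17.4   4.8   1.2]
turn 0.006 R tool axes in world xy [[0.022, 1.0], [1.0, -0.022]] force [0.34 0.04 0.14]
```

View pics/s2.png

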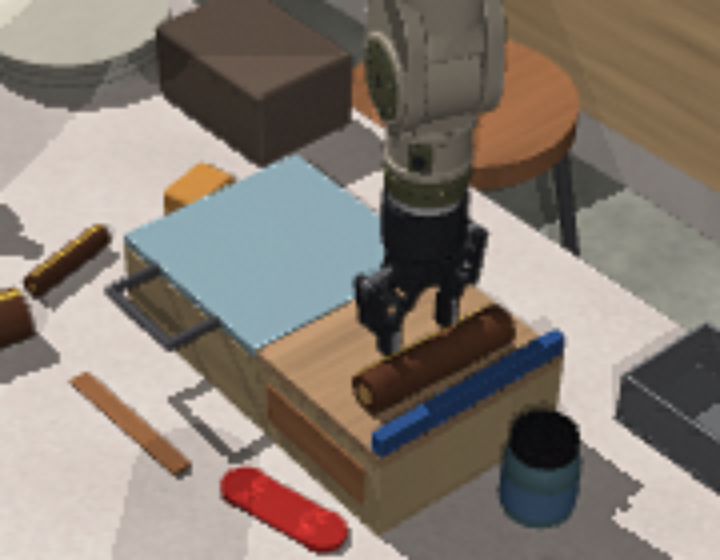

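The roller, at (435,360), is upright and parallel, about 1–2 cm short of the strip at (470,390). I'll creep on until there is contact force.

```bash
python3 -m handwheel '[[-3,0,0,0,0.7],[-6,0,0,0,0.7],[-8,0,0,0,0.7],[-10,0,0,0,0.7],[-12,0,0,0,0.7],[-14,0,0,0,0.7]]'; python3 -m handwheel '[[-1,0,0,0,0.7],[-2,0,0,0,0.7],[-3,0,0,0,0.7],[-3,0,0,0,0.7]]'; python3 -m handwheel '[[-1,0,0,0,0.7],[-1,0,0,0,0.7]]'
python3 - <<'E'
from h import *
c=cam('side');P=cloud(c);hsv=cv2.cvtColor(c['color'],cv2.COLOR_BGR2HSV)
st=(P[...,2]>.117)&(abs(P[...,1]+.21)<.03)&(hsv[...,0]>100)&(hsv[...,0]<130)&(hsv[...,1]>150)&(P[...,0]>.55)&(P[...,0]<.76)
rl=(P[...,2]>.134)&(P[...,2]<.15)&(P[...,1]<-.13)&(P[...,1]>-.22)&(P[...,0]>.57)&(P[...,0]<.76)
for m in(st,rl): print(m.sum(),np.percentile(P[m][:,1],[5,50,95]).round(4),np.percentile(P[m][:,0],[2,98]).round(3))
q=P[rl];print(np.polyfit(q[:,0],q[:,1],1))
E
```

```text
clock: 8.1
tcp_pos: [0.6612, -0.1504, 0.1093]
orientation: [-0.0, 0.715, 0.699, 0.0]
wrist_force: [-1.2, -0.1, 0.6]
finger_gap: 0.0597
grip_force: 0.0
clock: 8.5
tcp_pos: [0.6611, -0.1531, 0.1094]
orientation: [-0.0, 0.715, 0.699, 0.0]
wrist_force: [-0.3, 0.8, 0.2]
finger_gap: 0.0597
grip_force: 0.6
clock: 8.7
tcp_pos: [0.6611, -0.1542, 0.1093]
orientation: [-0.0, 0.715, 0.699, 0.0]
wrist_force: [0.3, 1.1, 1.0]
finger_gap: 0.0597
grip_force: 0.7
188 [-0.2239 -0.2171 -0.2082] [0.557 0.755]
279 [-0.2023 -0.1881 -0.1569] [0.573 0.726]
[-0.01031885 -0.17852792]
```

```bash
for i in 1 2 3; do :; done; python3 -m handwheel '[[-1,0,0,0,0.7],[-1,0,0,0,0.7]]'; python3 -m handwheel '[[-1,0,0,0,0.7],[-1,0,0,0,0.7]]'
```

```text
clock: 8.95
tcp_pos: [0.6611, -0.1553, 0.1093]
orientation: [-0.0, 0.715, 0.699, 0.0]
wrist_force: [-0.9, 1.3, 0.7]
finger_gap: 0.0596
grip_force: 0.7
clock: 9.15
tcp_pos: [0.6611, -0.1555, 0.1093]
orientation: [-0.001, 0.715, 0.699, 0.001]
wrist_force: [-1.3, 5.1, 2.6]
finger_gap: 0.06
grip_force: 2.5
```

There is firm contact against the strip (5 N). I'll back off slowly, then rise.

```bash
python3 -m handwheel '[[1,0,0,0,0.7],[2,0,0,0,0.7],[4,0,0,0,0.7],[8,0,0,0,0.7],[14,0,0,0,0.7],[24,0,0,0,0.7],[34,0,-20,0,0.7],[44,0,-60,0,0.7]]'; python3 -m handwheel '[[0,0,-30,0,0.7],[0,0,-60,0,0.7],[40,-30,-60,0,0.7],[80,-60,-60,0,0.7],[110,-90,-60,0,0.7],[140,-110,-60,0,0.7],[160,-130,-60,0,0.7],[160,-150,-60,0,0.7]]'
python3 go.py .5 .0705 .18
python3 - <<'E'
from h import *
c=cam('side'); cv2.imwrite('pics/s3.png',cv2.resize(c['color'][120:260,210:390],None,fx=4,fy=4))
t=cam('top')
P=cloud(t);hsv=cv2.cvtColor(t['color'],cv2.COLOR_BGR2HSV)
st=(P[...,2]>.112)&(abs(P[...,1]+.21)<.03)&(hsv[...,0]>100)&(hsv[...,0]<130)&(hsv[...,1]>130)
rl=(P[...,2]>.125)&(P[...,2]<.15)&(P[...,1]<-.14)&(P[...,1]>-.23)&(P[...,0]>.57)&(P[...,0]<.76)&~st
for m in(st,rl): print(m.sum(),np.percentile(P[m][:,1],[5,50,95]).round(4),np.percentile(P[m][:,0],[2,98]).round(3),np.polyfit(P[m][:,0],P[m][:,1],1).round(3))
E
```

```text
clock: 9.95
tcp_pos: [0.6597, -0.1106, 0.1659]
orientation: [-0.003, 0.715, 0.699, -0.002]
wrist_force: [0.3, 0.2, 0.1]
finger_gap: 0.06
grip_force: 0.0
clock: 10.75
tcp_pos: [0.5143, 0.0539, 0.2296]
orientation: [-0.0, 0.713, 0.701, 0.0]
wrist_force: [0.2, -1.5, -0.1]
finger_gap: 0.0596
grip_force: 0.0
shift [ 16.3 -14.6  49.6]
turn 0.01 R tool axes in world xy [[0.018, 1.0], [1.0, -0.018]] force [ 0.17 -1.45 -0.09]
284 [-0.2172 -0.2111 -0.2052] [0.554 0.755] [-0.033 -0.19 ]
704 [-0.2013 -0.183  -0.1687] [0.574 0.728] [-0.027 -0.167]
```

View pics/s3.png

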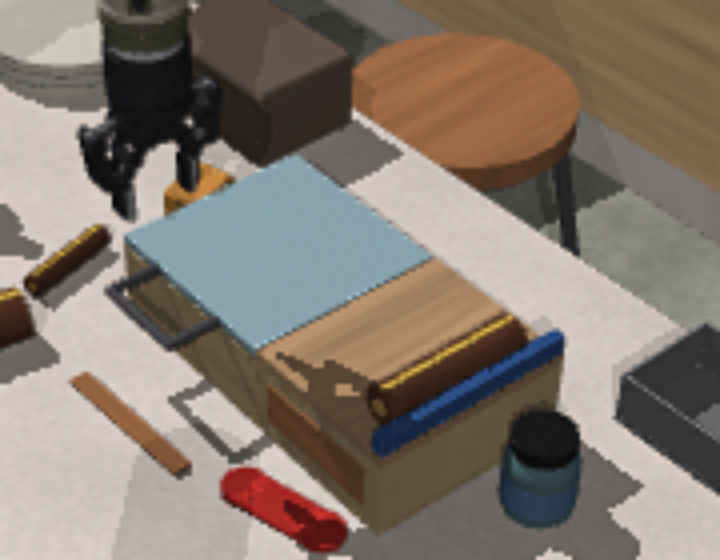

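The roller lies flush along the strip, (445,365) against (470,390), and the lid is clear. Next I go to the handle.

```bash
python3 -m handwheel '[[10,-8,10,0.005,0.6],[10,-8,20,0.01,0.6],[10,-8,20,0.01,0.6],[10,-8,20,0.01,0.6]]';  python3 go.py .5 .0705 .075
```

```text
clock: 11.25
tcp_pos: [0.5083, 0.0607, 0.2089]
orientation: [-0.0, 0.718, 0.696, -0.0]
wrist_force: [0.7, 0.5, 0.4]
finger_gap: 0.0513
grip_force: 0.0
shift [  9.5  -8.6 133.9]
turn -0.004 R tool axes in world xy [[0.032, 0.999], [0.999, -0.032]] force [0.66 0.5  0.37]
```

```bash
python3 -m handwheel '[[9,-8,20,0,0.6],[9,-8,50,0,0.6],[9,-8,80,0,0.6],[9,-8,105,0,0.6],[9,-8,120,0,0.6],[9,-8,128,0,0.6],[9,-8,134,0,0.6],[9,-8,134,0,0.6]]';  python3 go.py .5 .0705 .075
python3 - <<'E'
from h import *
c=cam('side'); cv2.imwrite('pics/s4.png',cv2.resize(c['color'][150:230,215:305],None,fx=7,fy=7,interpolation=cv2.INTER_CUBIC))
E
```

```text
clock: 12.05
tcp_pos: [0.5005, 0.0702, 0.0752]
orientation: [-0.0, 0.718, 0.696, -0.0]
wrist_force: [0.4, 0.2, 0.7]
finger_gap: 0.0514
grip_force: 0.0
shift [ 0.3 -0.5  0.2]
turn -0.004 R tool axes in world xy [[0.032, 0.999], [0.999, -0.032]] force [0.35 0.25 0.66]
```

View pics/s4.png

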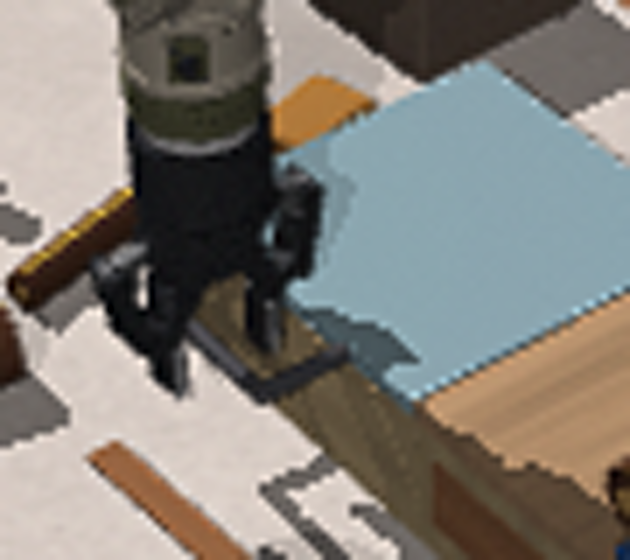

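The bar at about (230,360) is between the two fingers, at (175,370) and (265,320). I'll close on it.

```bash
python3 -m handwheel '[[0,0,0,0,0.3],[0,0,0,0,0],[0,0,0,0,0],[0,0,0,0,0],[0,0,0,0,0],[0,0,0,0,0]]' 40; python3 go.py .5 .0705 .075; python3 - <<'E'
import numpy as np
for d in (10,20,30,40,50,55,60):
    t=np.deg2rad(d); print(d, 'y',round(275-(275*np.cos(t)-6*np.sin(t)),1),'z',round(-(275*np.sin(t)+6*np.cos(t)-6),1))
E
```

```text
clock: 12.7
tcp_pos: [0.4976, 0.0705, 0.0757]
orientation: [-0.001, 0.718, 0.696, -0.001]
wrist_force: [-7.5, 0.1, 8.5]
finger_gap: 0.0104
grip_force: 39.0
shift [0.1 2.4 0.7]
turn -0.004 R tool axes in world xy [[0.032, 0.999], [1.0, -0.032]] force [-7.51  0.13  8.47]
10 y 5.2 z -47.7
20 y 18.6 z -93.7
30 y 39.8 z -136.7
40 y 68.2 z -175.4
50 y 102.8 z -208.5
55 y 122.2 z -222.7
60 y 142.7 z -235.2
```

```bash
python3 -m handwheel '[[0,-2.5,-12,0,0],[0,-1.5,-24,0,0],[0,0.2,-36,0,0],[0,2.2,-47.7,0,0],[0,4.8,-59.5,0,0],[0,7.9,-71,0,0],[0,7.9,-71,0,0]]'; python3 go.py .5 .0705 .075
```

```text
clock: 13.4
tcp_pos: [0.5084, 0.0702, 0.1479]
orientation: [0.0, 0.718, 0.696, 0.0]
wrist_force: [-1.2, 0.7, -1.8]
finger_gap: 0.0108
grip_force: 39.1
shift [ 0.  -8.4 72.9]
turn -0.004 R tool axes in world xy [[0.032, 0.999], [0.999, -0.032]] force [-1.19  0.68 -1.78]
```

```bash
python3 -m handwheel '[[0,3.6,-11.5,0,0],[0,7.7,-22.7,0,0],[0,17.4,-44.7,0,0],[0,28.9,-65.7,0,0],[0,42.3,-85.6,0,0],[0,57.3,-104.4,0,0],[0,73.9,-121.7,0,0],[0,73.9,-121.7,0,0]]'; python3 go.py .6403 .0663 .311
```

```text
clock: 14.2
tcp_pos: [0.5815, 0.0682, 0.272]
orientation: [-0.0, 0.718, 0.696, 0.0]
wrist_force: [-9.9, 1.7, 9.6]
finger_gap: 0.0102
grip_force: 40.9
shift [ -0.   58.9 -39. ]
turn -0.004 R tool axes in world xy [[0.032, 0.999], [0.999, -0.032]] force [-9.92  1.67  9.62]
```

```bash
python3 -m handwheel '[[0,7.5,-8.5,0,0],[0,16.5,-17,0,0],[0,26.5,-24.5,0,0],[0,36,-31.5,0,0],[0,46,-38,0,0],[0,56,-44,0,0],[0,56,-44,0,0],[0,56,-44,0,0]]'; cat > ang.py <<'E'
from h import *
for n in('side','top'):
    c=cam(n);P=cloud(c);hsv=cv2.cvtColor(c['color'],cv2.COLOR_BGR2HSV)
    m=(P[...,2]>.11)&(P[...,2]<.31)&(P[...,0]>.6)&(P[...,0]<.82)&(P[...,1]>-.06)&(P[...,1]<.2)&(hsv[...,0]>85)&(hsv[...,0]<112)&(hsv[...,1]>40)
    m=cv2.erode(m.astype(np.uint8),np.ones((3,3)))>0
    q=P[m]
    if len(q)<20: print(n,len(q)); continue
    for _ in range(4):
        v=np.linalg.svd(q-q.mean(0),full_matrices=False)[2][2]; e=(q-q.mean(0))@v; q=q[abs(e)<2.5*e.std()]
    print(n,len(q),'normal',v.round(3),'lid deg',np.degrees(np.arccos(abs(v[2]))).round(2),'rms',e.std().round(4))
    cv2.imwrite(f'pics/{n}_end.png',cv2.resize(c['color'][100:260,190:370],None,fx=3.5,fy=3.5))
E
python3 ang.py;python3 go.py .6403 .0663 .311
```

```text
clock: 15.0
tcp_pos: [0.6373, 0.0667, 0.3146]
orientation: [-0.0, 0.718, 0.696, 0.001]
wrist_force: [-5.0, 1.7, 6.4]
finger_gap: 0.0106
grip_force: 40.1
side 277 normal [-0.859  0.021 -0.511] lid deg 59.25 rms 0.0006
top 758 normal [ 0.859 -0.024  0.512] lid deg 59.19 rms 0.0007
shift [-0.3  3.2  3.5]
turn -0.003 R tool axes in world xy [[0.031, 1.0], [1.0, -0.031]] force [-4.57  1.99  7.47]
```

View pics/side_end.png

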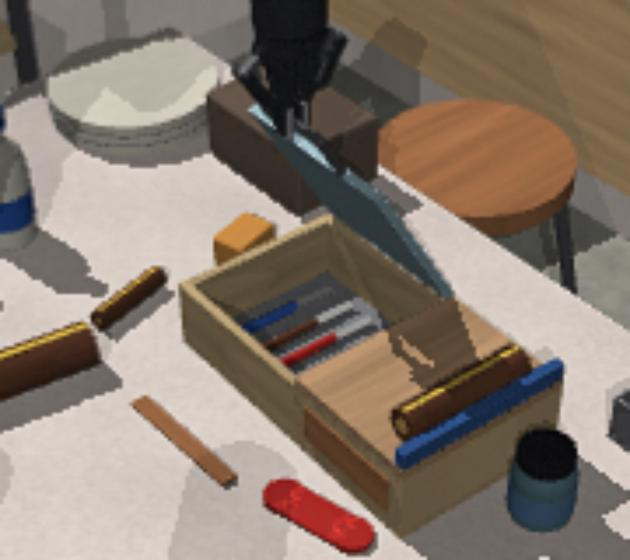

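The lid is open at about 59.2°, the handle is held, and the roller rests at the strip (460,390). A small trim of +0.8° remains.

```bash
python3 -m handwheel '[[0,1.5,-1.5,0,0],[0,3,-3,0,0],[0,3,-3,0,0],[0,3,-3,0,0],[0,3,-3,0,0]]'; python3 ang.py
```

```text
clock: 15.6
tcp_pos: [0.6404, 0.0666, 0.3163]
orientation: [-0.0, 0.718, 0.696, 0.001]
wrist_force: [-4.8, 2.8, 6.8]
finger_gap: 0.0107
grip_force: 40.1
side 312 normal [-0.866  0.022 -0.499] lid deg 60.09 rms 0.0007
top 762 normal [ 0.866 -0.025  0.5  ] lid deg 60.01 rms 0.0007
```

```bash
python3 -c "
from workcell import workorder; print(workorder.hand_in())"
```

```text
the job is handed in; nothing more can be done
None
```

The roller was rolled along the board and rests flush against the blue stop strip. The lid is held open by its handle at about 60° (both cameras read 60.0–60.1°), and the job was handed in at about 16 s of the 58 s allowed.

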